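# Take the blue-handled cover off the stirrer box

## Task

Open the stirrer compartment under the cover with the blue handle: slide that cover forward until it is out from under the steel lip at the back of the box, lift it off, and set it down (not dropped) flat, handle up, in the middle of the small wooden board. Leave the cover with the yellow handle where it is, and let go.

Things in the scene. Friction and masses are not known exactly. Their poses are not given: they have to be found in the camera images.
- stirrer_box: Grey two-well box, fixed, 160 (x) x 172 (y) x 87 mm. Origin: centre of underside; x to its back, y left, z up. Covers lie side by side at y = +42 and -42 mm (which is where varies) on a rim 75 mm up, between ridges with 3 mm play each side. A steel lip at the back, x = 40 to 80 mm, z = 83 to 87 mm, overhangs the last 26 to 32 mm of each cover, 3 mm above it. Covers come out along -x, no stop.
- blue_cover: The cover to remove: loose pale metal plate 130 (x) x 70 (y) x 5 mm, 0.11 to 0.20 kg, on top a blue handle: a bar 56 mm along x, 14 mm wide along y, from 19 to 41 mm above the origin, on two posts. Origin: centre of the plate's underside, below the middle of the handle; axes parallel to the box's at the start.
- yellow_cover: The other cover, same size and shape, with a yellow handle; origin and axes as for the blue one. It stays in place.
- board: Small light brown wooden board, fixed on the table, 150 (x) x 100 (y) x 15 mm; a film wrap box 65 mm high stands between it and the stirrer box. Origin: centre of its underside, on the table; x along its length, z up; its upper face is 15 mm above the origin.

How it is judged:
On the way, in this order (a step that is already met when the one before it is completed fails the run):
1. the blue-handled cover has been slid forward out from under the lip, still low over the box (x of blue_cover in the frame of stirrer_box between -0.12 and -0.023 m and z of blue_cover in the frame of stirrer_box below 0.09 m).
2. the cover is brought down to the board in the fingers, not dropped (horizontal distance between blue_cover and board below 0.025 m and height (world z) of blue_cover below 0.032 m and contact force between the fingers and blue_cover above 0.5 N).
At the end, for the whole second after the job is handed in: The blue-handled cover lies at rest, flat (within 4.5 degrees) and handle up on the wooden board, its middle within 20 mm of the board's middle, released; the yellow-handled cover is within 12 mm of where it started (horizontal distance between blue_cover and board below 0.02 m and height (world z) of blue_cover between 0.011 and 0.019 m and angle between blue_cover's own z axis and vertical below 0.08 rad and linear speed of blue_cover below 0.02 m/s and contact force between the fingers and blue_cover below 0.05 N and distance of yellow_cover from where it was at the start of the episode below 0.012 m); the robot touches nothing.
It fails at once if the yellow-handled cover is moved by more than 20 mm (distance of yellow_cover from where it was at the start of the episode above 0.02 m).
It also fails if it takes over 42 s, if anything falls off the work surface, if the arm or the gripper's body presses on something with over 40 N, if the wrist force passes 120 N, or if a joint passes its speed limit or range.

## Robot

A 7-joint arm with a two-finger parallel gripper is mounted at the origin on the work surface; the furniture and walls round the work are solid. World frame = base frame: x ahead of the robot, y to its left, z up, the work surface at z = 0. Lengths are in m, angles in rad, forces in N, time in s.
With the tool pointing down it reaches from about 0.425 to 0.875 m from the base axis. Payload 4.7 kg.
Tool frame: the origin (TCP) lies on the centre line of the jaws, within the pads' length; the fingertips stand 17 mm ahead of it and the grasp point (between the pads) lies 2 mm behind it; x points along the fingers, y is the direction in which the jaws open and shut, and the axes are right-handed (so a half turn about x gives the same grasp; the last joint's range is limited). The gripper opens to 87 mm and grips with 3 to 60 N. Pads are 19 mm wide; open, the fingers measure 117 mm over their backs; the gripper's body (75 mm by 190 mm) begins 51 mm behind the grasp point.
Start: joints at [-1.283, 0.321, -0.07, 1.45, 0.023, 1.371, -0.057], TCP at [0.176, 0.626, 0.212] pointing down, gripper open.
Joint ranges: [-2.86, 2.86], [-0.3, 2.09], [-1.38, 1.24], [0.06, 2.45], [-1.56, 4.7], [0.09, 2.05], [-2.69, 2.69]. Speed limits (rad/s): [2.57, 2.57, 3.14, 3.14, 3.14, 3.14, 3.14].

## Interface

Orientations are given as a unit quaternion [w, x, y, z].
In Python, from workcell import telemetry, vision, job gives the robot as it stands.
- The arm moves only by the shell command python3 -m crank 'ROWS' [FORCE]. ROWS is JSON, a list of rows, each a list of 7 numbers: the shift along the tool's x, y, z in cm, then the turn, a rotation vector about the tool's x, y, z in rad, then the opening, from -1 (shut) to 1 (fully open). A call has 1 to 8 rows; each row shifts and turns the pose as measured when the row begins, along the tool's axes as they then stand; what a row does not reach is not made up. A row lasts 1/8 s, in which the tool goes at most 62.5 mm and 10.7 degrees, less where a joint would pass 70% of its speed; a pose out of reach is approached as far as the arm can. A call with a gripper value outside its range is refused whole. The fingers move at their own pace and stop on an object; FORCE is the grip in N (left out, the last holds). Time passes only in rows, so rows that do not move let the fingers close. It gives the time, the measured TCP pose, the force and the opening at its end, in the units of the state.
- telemetry.read_state(): the state, without advancing time (a new reading comes with each control period).
- vision.read_camera(name): name is "side" or "top" or "wrist"; returns the picture (384x512x3 uint8, red, green, blue); there is no depth.
- vision.camera_info(name): a dict with "vertical_fov" (degrees; the focal length in pixels is half the picture's height over the tangent of half this angle, whatever the lens; pixels are square), "cx", "cy" (the principal point, pixels), "k1" (the pictures are not rectified: a ray, as slopes to the right and down, at radius r is drawn at 1 + k1 r^2 times it, then the intrinsics apply), "pose" (4x4, takes a point from camera to world coordinates). Camera axes: x right, y down, z forward; pixel columns grow to the right and rows downward; lengths in m; the calibration is good to about 2 mm. A picture is of the moment at which its call begins: read the wrist's pose just before it. camera_info takes no time and is no camera call; for the wrist camera it gives the pose at the moment of the call.
- job.sign_off(): hands the job in, once; it reports no verdict.
The state is a dict: "time_s": time; "joints": joint angles; "qd": joint speeds; "joint_efforts": joint torques, N m; "tcp_pos": TCP position; "eef_rot": TCP orientation; "ft_force": force on the tool from outside, world axes, zero at the start; "ft_torque": the same for the moment, N m; "width": opening from 0.0 (shut) to 1.0 (fully open).
Only numpy, scipy, OpenCV 4.12 (cv2) and the standard library are available. Lean on these libraries where they do the work, as an engineer would, in place of code of your own. Each camera call takes 0.05 s, during which the arm holds its last target.

## Working session

There is one attempt and no reset: what is moved stays moved. The work goes in short steps, Python scripts to look and compute and a shell command to move; the robot and the scene stay as the last step left them, time stands still between calls to the robot, and variables do not carry over. Pictures are saved under pics/ and viewed, and the job is handed in when it is done.

```bash
ls; mkdir -p pics; python3 - <<'E'
from workcell import telemetry, vision
import cv2
s=telemetry.read_state();print({k:s[k] for k in('time_s','tcp_pos','eef_rot','width','ft_force')})
for n in('side','top','wrist'):
    c=vision.camera_info(n);print(n,c)
    cv2.imwrite(f'pics/{n}0.png',vision.read_camera(n)[:,:,::-1])
E
```

```text
pics
{'time_s': 0.0, 'tcp_pos': array([0.17560816, 0.62522272, 0.21076791]), 'eef_rot': array([ 0.70042879,  0.09579892,  0.70055987, -0.09714912]), 'width': 0.9992005665485891, 'ft_force': array([-0.74584114,  0.58906364, -0.21044421])}
side {'vertical_fov': 55.57975681959394, 'cx': 256.84420439126535, 'cy': 195.2350953241569, 'k1': -0.10938201317065548, 'pose': array([[ 0.95786783, -0.13710491,  0.25237168,  0.27689023],
       [-0.28697842, -0.4216584 ,  0.86014393, -0.55489221],
       [-0.01151532, -0.89632943, -0.44323917,  0.45341973],
       [ 0.        ,  0.        ,  0.        ,  1.        ]])}
top {'vertical_fov': 52.92367851018277, 'cx': 253.10521847332078, 'cy': 193.6764046609605, 'k1': 0.026554223351043526, 'pose': array([[-0.00686981, -0.99630703,  0.08558682,  0.39474463],
       [-0.99979448,  0.0084759 ,  0.01841637,  0.19128179],
       [-0.01907378, -0.08544271, -0.9961605 ,  0.90780398],
       [ 0.        ,  0.        ,  0.        ,  1.        ]])}
wrist {'vertical_fov': 62.71097243193927, 'cx': 258.95470677716935, 'cy': 196.46108144474886, 'k1': -0.06414699353658897, 'pose': array([[ 0.2697073 ,  0.93366082,  0.23565959,  0.1121119 ],
       [ 0.96293909, -0.2608681 , -0.06852843,  0.6413451 ],
       [-0.00250624,  0.24540845, -0.96941653,  0.38435197],
       [ 0.        ,  0.        ,  0.        ,  1.        ]])}
```

View pics/side0.png

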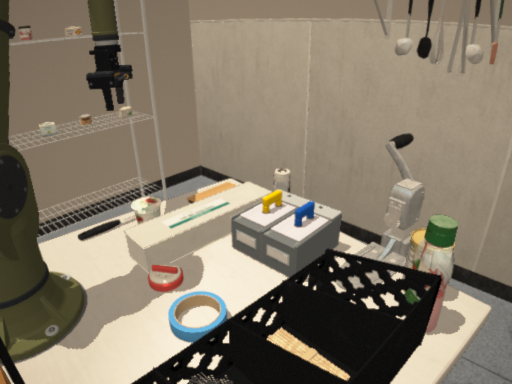

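View pics/top0.png

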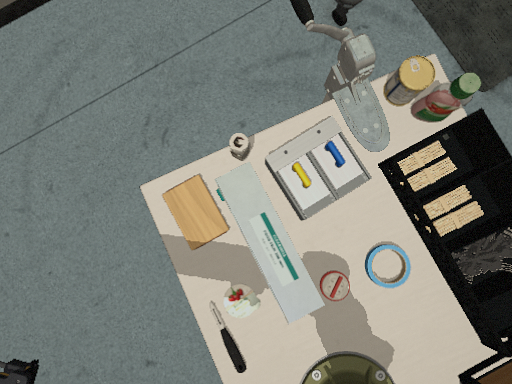

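View pics/wrist0.png

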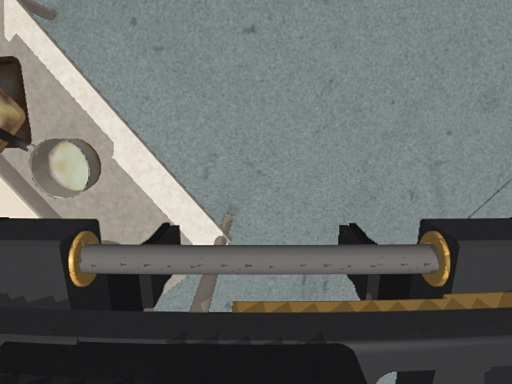

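The side view shows the blue handle at about (304,212) and the yellow at (272,202). In the top view, blue is at (335,153), yellow at (301,175) and the board at (195,211). The lip is on the upper-left edge of the box, near (302,138). The wrist view shows only the table edge and the gripper. Next I'll measure with colour masks.

```bash
cat > h.py <<'E'
import numpy as np, cv2
from workcell import telemetry, vision
def K(c):
    f=192/np.tan(np.radians(c['vertical_fov'])/2); return np.array([[f,0,c['cx']],[0,f,c['cy']],[0,0,1]]),np.array([c['k1'],0,0,0.])
def ray(c,p):
    k,d=K(c); u=cv2.undistortPoints(np.array(p,float).reshape(-1,1,2),k,d).reshape(-1,2)
    r=np.c_[u,np.ones(len(u))]@c['pose'][:3,:3].T
    return c['pose'][:3,3],r/np.linalg.norm(r,axis=1)[:,None]
def plane(c,p,z):
    o,r=ray(c,p); return o+r*((z-o[2])/r[:,2])[:,None]
def tri(cs,ps):
    A=np.zeros((3,3));b=np.zeros(3);R=[]
    for c,p in zip(cs,ps):
        o,r=ray(c,p);M=np.eye(3)-np.outer(r[0],r[0]);A+=M;b+=M@o;R.append((M,o))
    x=np.linalg.solve(A,b);return x,[np.linalg.norm(M@(x-o)) for M,o in R]
def proj(c,P):
    k,d=K(c);T=np.linalg.inv(c['pose']);rv=cv2.Rodrigues(T[:3,:3])[0]
    return cv2.projectPoints(np.array(P,float).reshape(-1,1,3),rv,T[:3,3],k,d)[0].reshape(-1,2)
def mask(im,lo,hi,roi=None):
    m=cv2.inRange(cv2.cvtColor(im,cv2.COLOR_RGB2HSV),lo,hi)
    if roi: q=np.zeros_like(m);x0,y0,x1,y1=roi;q[y0:y1,x0:x1]=m[y0:y1,x0:x1];m=q
    return m
def big(m): return max(cv2.findContours(m,0,1)[0],key=cv2.contourArea)
E
python3 - <<'E'
from h import *
I={n:cv2.imread(f'pics/{n}0.png')[:,:,::-1].copy() for n in('side','top')}
C={n:vision.camera_info(n) for n in I}
B=((105,120,60),(130,255,255));Y=((20,150,80),(32,255,255))
roi={'side':(225,180,340,250),'top':(260,110,372,220)}
for nm,q in(('blue',B),('yellow',Y)):
    cen=[]
    for n in I:
        k=big(mask(I[n],*q,roi[n]));r=cv2.minAreaRect(k);M=cv2.moments(k);cen.append((M['m10']/M['m00'],M['m01']/M['m00']))
        print(nm,n,r,cv2.contourArea(k),cen[-1])
        if n=='top':
            b=cv2.boxPoints(r);print(plane(C[n],b,.116).round(4))
    print('tri',tri([C['side'],C['top']],cen))
m=mask(I['top'],(8,70,100),(25,255,255),(150,160,240,260));k=big(m);r=cv2.minAreaRect(k);b=cv2.boxPoints(r);print('board',r,plane(C['top'],b,.015).round(4),plane(C['top'],[r[0]],.015))
for n in I:
    x0,y0,x1,y1=roi[n];
    if n=='top':x0,y0,x1,y1=150,105,380,255
    c=I[n][y0-0:y1+30,x0:x1,::-1];s=800/c.shape[1];s=min(s,600/c.shape[0]);cv2.imwrite(f'pics/z_{n}.png',cv2.resize(c,None,fx=s,fy=s,interpolation=cv2.INTER_CUBIC));print(n,x0,y0,s)
E
```

```text
blue side ((304.0, 213.5), (23.0, 18.0), 90.0) 225.5 (303.9763488543976, 212.03473762010344)
blue top ((334.2121887207031, 153.509765625), (25.582197189331055, 8.889566421508789), 57.09476089477539) 171.0 (334.71247563352824, 153.25633528265107)
[[0.5624 0.0592 0.116 ]
 [0.5724 0.0436 0.116 ]
 [0.5271 0.0161 0.116 ]
 [0.5172 0.0317 0.116 ]]
tri (array([0.54829293, 0.03313004, 0.09764812]), [np.float64(0.000428927350129313), np.float64(0.00042892735012905184)])
yellow side ((271.6468200683594, 200.84405517578125), (15.238924980163574, 24.85637664794922), 61.69924545288086) 228.5 (271.7417943107221, 199.78264040846096)
yellow top ((301.0449523925781, 174.471923828125), (25.863948822021484, 7.843984603881836), 57.9946174621582) 156.5 (301.2566560170394, 174.25665601703938)
[[0.5204 0.1274 0.116 ]
 [0.529  0.1135 0.116 ]
 [0.4831 0.0861 0.116 ]
 [0.4746 0.0999 0.116 ]]
tri (array([0.50410307, 0.10443996, 0.09770302]), [np.float64(0.0005399869225110991), np.float64(0.0005399869225109604)])
board ((194.99481201171875, 211.6964111328125), (65.02554321289062, 43.33150100708008), 61.26020431518555) [[0.4735 0.424  0.015 ]
 [0.5216 0.3355 0.015 ]
 [0.3883 0.2625 0.015 ]
 [0.3413 0.35   0.015 ]] [[0.43065123 0.34287302 0.015     ]]
side 225 180 6.0
top 150 105 3.3333333333333335
```

View pics/z_top.png

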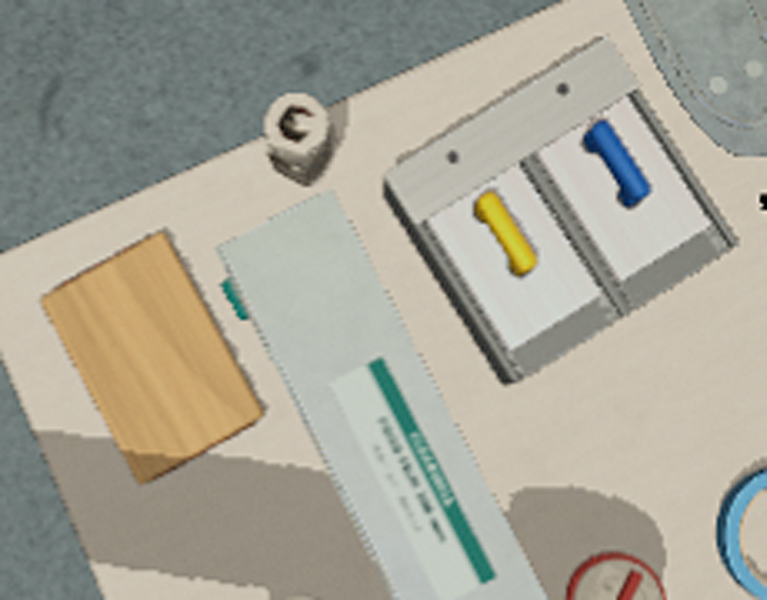

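View pics/z_side.png

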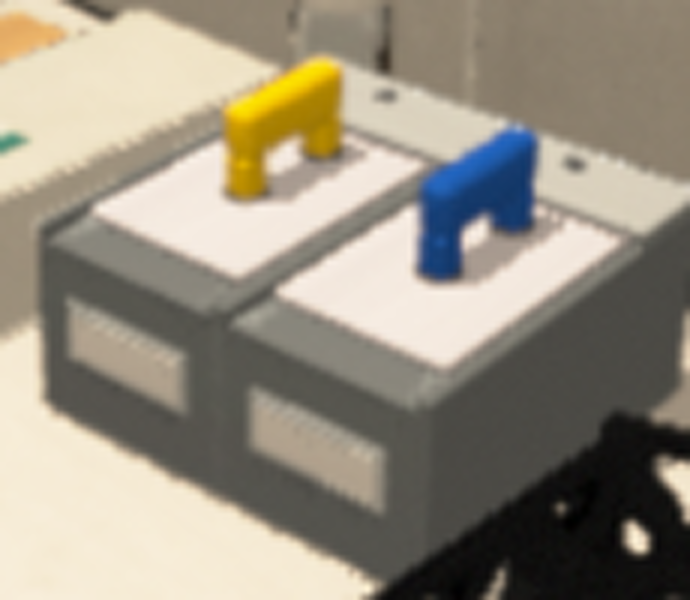

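```bash
python3 - <<'E'
from h import *
S=vision.camera_info('side');T=vision.camera_info('top')
for nm,s,t in(('blue rear',(520,133),(597,128)),('blue front',(436,183),(637,202)),('yel rear',(327,64),(486,199)),('yel front',(240,110),(524,270)),('plate blue front left corner',(280,292),(612,282)),('plate blue front right',(445,366),(716,222))):
    print(nm,tri([S,T],[(225+s[0]/6,180+s[1]/6),(150+t[0]*.3,105+t[1]*.3)]))
t=lambda x,y:(150+x*.3,105+y*.3)
p=plane(T,[t(*q) for q in((387,180),(605,38))],.087);q=plane(T,[t(*q) for q in((515,382),(738,243))],.08)
print(p,q)
for a,b in((p[0],p[1]),(q[0],q[1]),(q[0],p[0]),(q[1],p[1])): d=b-a;print(np.hypot(*d[:2]),np.degrees(np.arctan2(d[1],d[0])))
a=plane(T,[t(525,155),t(625,315)],.08);d=a[0]-a[1];print('ridge',a,np.degrees(np.arctan2(d[1],d[0])))
# board corners in two views? film box top
f=plane(T,[t(335,192),t(218,250),t(480,480)],.065);print('film',f)
s=telemetry.read_state();from scipy.spatial.transform import Rotation as R
w,x,y,z=s['eef_rot'];print(R.from_quat([x,y,z,w]).as_matrix().round(3))
E
```

```text
blue rear (array([0.56854255, 0.04612048, 0.10995998]), [np.float64(0.0012362998030318263), np.float64(0.0012362998030319735)])
blue front (array([0.52431681, 0.02150176, 0.1102683 ]), [np.float64(0.0042320536557490995), np.float64(0.004232053655749021)])
yel rear (array([0.52414028, 0.11636495, 0.11067625]), [np.float64(0.0011276048316273565), np.float64(0.0011276048316272592)])
yel front (array([0.48139918, 0.0929181 , 0.10965227]), [np.float64(0.0031314991814267164), np.float64(0.00313149918142684)])
plate blue front left corner (array([0.47629287, 0.03171187, 0.07236926]), [np.float64(0.0024606733644098), np.float64(0.0024606733644097064)])
plate blue front right (array([ 0.51105901, -0.03402096,  0.07800946]), [np.float64(0.000660652462554522), np.float64(0.0006606524625545391)])
[[0.53988045 0.17798912 0.087     ]
 [0.6313625  0.03593528 0.087     ]] [[ 0.40937662  0.09720831  0.08      ]
 [ 0.4976542  -0.0472878   0.08      ]]
0.1689623030787763 -57.218642359424834
0.1693282497698824 -58.57782697123816
0.15348220591724684 31.757171434722277
0.15749282747716353 31.899070049335936
ridge [[0.55659163 0.08806709 0.08      ]
 [0.45182315 0.02605288 0.08      ]] 30.621998898445792
film [[0.53608749 0.21214419 0.065     ]
 [0.49810896 0.28975239 0.065     ]
 [0.3464377  0.11931862 0.065     ]]
[[-0.     0.27   0.963]
 [-0.001  0.963 -0.27 ]
 [-1.    -0.001  0.   ]]
```

The handle tops triangulate to z ≈ 0.110–0.116, against 0.116 expected. The box heading is about 31.5°, and the board measures 152×101 mm with its centre at (0.431, 0.343). These all fit the given sizes. Next I'll move above the blue cover, turning the jaws so they open across the handle.

```bash
python3 -m crank '[[0,-3.4,3.7,0.18,0,0,1],[0,-2.6,4.2,0.18,0,0,1],[0,-1.8,4.6,0.18,0,0,1],[0,-1,4.9,0.18,0,0,1],[0,-0.1,5,0.18,0,0,1],[0,0.8,4.9,0.18,0,0,1],[0,1.7,4.7,0.18,0,0,1],[0,2.5,4.3,0.18,0,0,1]]' 25
cat > nav.py <<'E'
import sys
from h import *
from scipy.spatial.transform import Rotation as R
def nav(x,y,z,yaw):
    s=telemetry.read_state();w,a,b,c=s['eef_rot'];M=R.from_quat([a,b,c,w])
    t=np.radians(yaw);D=np.array([[0,np.cos(t),np.sin(t)],[0,np.sin(t),-np.cos(t)],[-1,0,0]])
    print('t',round(s['time_s'],2),'tcp',s['tcp_pos'].round(4),'yaw',np.degrees(np.arctan2(M.as_matrix()[1,1],M.as_matrix()[0,1])).round(2),'j',s['joints'].round(2),'w',round(s['width'],3),'F',s['ft_force'].round(1))
    print('shift cm tool',(100*M.inv().apply(np.array([x,y,z])-s['tcp_pos'])).round(2),'rotvec',(M.inv()*R.from_matrix(D)).as_rotvec().round(3))
    print('tool axes (cols)',M.as_matrix().round(3).tolist())
if __name__=='__main__': nav(*map(float,sys.argv[1:]))
E
python3 nav.py 0.545 0.037 0.2 -58.7
```

```text
time_s: 1.15
tcp_pos: [0.3832, 0.2759, 0.2079]
eef_rot: [-0.453, -0.542, -0.453, 0.545]
ft_force: [0.8, 0.5, 0.7]
width: 0.999
t 1.15 tcp [0.3832 0.2759 0.2079] yaw -10.4 j [-0.97 -0.06  0.27  1.88  0.02  1.32 -0.88] w 0.999 F [0.8 0.5 0.7]
shift cm tool [ 0.8  20.23 20.58] rotvec [0.843 0.005 0.001]
tool axes (cols) [[-0.004, 0.984, -0.181], [-0.003, -0.181, -0.984], [-1.0, -0.003, 0.004]]
```

```bash
python3 -m crank '[[0,3.5,3.5,0.17,0,0,1],[0,4,2.9,0.17,0,0,1],[0,4.5,2.2,0.17,0,0,1],[0,4.8,1.4,0.17,0,0,1],[0,4.9,0.6,0.17,0,0,1],[0,3,0,0,0,0,1]]'
python3 nav.py 0.545 0.037 0.2 -58.7
python3 - <<'E'
from h import *
import json
for n in('wrist','top'):
    c=vision.camera_info(n);im=vision.read_camera(n);cv2.imwrite(f'pics/{n}1.png',im[:,:,::-1])
    if n=='wrist': json.dump({k:(v.tolist() if hasattr(v,'tolist') else v) for k,v in c.items()},open('w1.json','w'))
E
```

```text
time_s: 1.9
tcp_pos: [0.5381, 0.0321, 0.2076]
eef_rot: [-0.178, -0.683, -0.177, 0.686]
ft_force: [-0.3, 0.2, -0.7]
width: 0.997
t 1.9 tcp [0.5381 0.0321 0.2076] yaw -60.97 j [-0.65  0.09  0.58  1.75 -0.05  1.32 -1.13] w 0.997 F [-0.3  0.2 -0.7]
shift cm tool [ 0.76 -0.09 -0.84] rotvec [-0.04   0.004 -0.   ]
tool axes (cols) [[-0.003, 0.485, -0.874], [-0.002, -0.874, -0.485], [-1.0, 0.0, 0.004]]
```

View pics/wrist1.png

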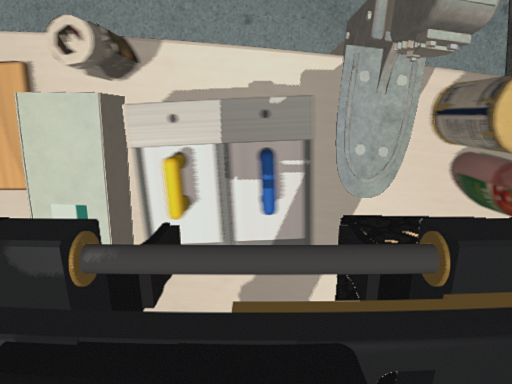

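View pics/top1.png

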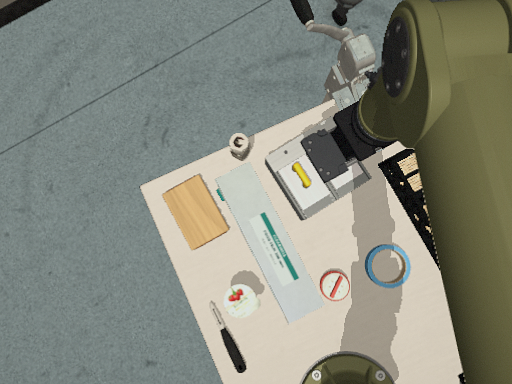

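The wrist view shows the blue bar at about (268,182), the yellow bar at (175,185) and the lip at y≈100–145. The top view shows the gripper over the blue cover. I'll triangulate the bar using the wrist view and the first top view.

```bash
python3 - <<'E'
from h import *
import json
W={k:(np.array(v) if k=='pose' else v) for k,v in json.load(open('w1.json')).items()};T=vision.camera_info('top');S=vision.camera_info('side')
iw=cv2.imread('pics/wrist1.png')[:,:,::-1].copy();it=cv2.imread('pics/top0.png')[:,:,::-1].copy()
for nm,q,rw in(('blue',((105,120,40),(130,255,255)),(240,140,300,230)),('yel',((18,130,60),(34,255,255)),(150,140,205,230))):
    k=big(mask(iw,*q,rw));r=cv2.minAreaRect(k);b=cv2.boxPoints(r);print(nm,r)
    p=plane(W,b,.116);print('wrist plane',p.round(4).tolist(),'cen',p.mean(0).round(4))
    kt=big(mask(it,*q,(260,110,372,220)));f=lambda kk,ang:None
    # extreme ends along major axis in both views
    def ends(kk,flip):
        P=kk.reshape(-1,2).astype(float);c=P.mean(0);u=np.linalg.svd(P-c)[2][0]
        if u[1]<0:u=-u
        t=(P-c)@u;return P[t<t.min()+2.5].mean(0),P[t>t.max()-2.5].mean(0)
    ew,et=ends(k,0),ends(kt,0)
    e=[tri([W,T],[ew[i],et[i]]) for i in(0,1)]
    for x in e:print('end',x[0].round(4),np.round(x[1],4))
    d=e[0][0]-e[1][0];print('len',np.hypot(*d[:2]),'ang',np.degrees(np.arctan2(d[1],d[0])),'mid',(e[0][0]+e[1][0])/2)
# edges in wrist: lip front edge, ridge
p=plane(W,[(221,145),(228,243),(312,98),(127,105)],[.08,.08,.087,.087]) if 0 else None
p=plane(W,[(221,145),(228,243)],.08);d=p[0]-p[1];print('ridge ang',np.degrees(np.arctan2(d[1],d[0])))
p=plane(W,[(127,105),(313,97)],.087);d=p[1]-p[0];print('lip back',p.round(4),np.hypot(*d[:2]),np.degrees(np.arctan2(d[1],d[0]))+90)
E
```

```text
blue ((267.64141845703125, 181.46945190429688), (63.30921936035156, 11.22537612915039), 87.27368927001953)
wrist plane [[0.5737, 0.0476, 0.116], [0.5786, 0.0396, 0.116], [0.5318, 0.0099, 0.116], [0.5266, 0.0183, 0.116]] cen [0.5527 0.0289 0.116 ]
end [0.5735 0.0421 0.0842] [0.0011 0.0011]
end [0.5254 0.0165 0.0977] [0.0049 0.0049]
len 0.05442958553435682 ang 28.076580246158496 mid [0.54944235 0.02927682 0.09094335]
yel ((176.4006805419922, 186.10723876953125), (63.60048294067383, 20.3909969329834), 84.42780303955078)
wrist plane [[0.53, 0.1174, 0.116], [0.5398, 0.103, 0.116], [0.492, 0.0739, 0.116], [0.4815, 0.0889, 0.116]] cen [0.5108 0.0958 0.116 ]
end [0.5285 0.1144 0.0772] [0.0017 0.0017]
end [0.4804 0.0889 0.1011] [0.0032 0.0032]
len 0.05440069433977154 ang 27.946311269566138 mid [0.50446943 0.10163346 0.08913161]
ridge ang 31.50369655152843
lip back [[0.5484 0.1724 0.087 ]
 [0.6357 0.028  0.087 ]] 0.16875142373592705 31.177141096745657
```

Top and wrist disagree by about 10 mm on plane z=0.116. I'll cross-check all three cameras on the two lip screws, which every view shows.

```bash
cat > chk.py <<'E'
from h import *
import json
W={k:(np.array(v) if k=='pose' else v) for k,v in json.load(open('w1.json')).items()};T=vision.camera_info('top');S=vision.camera_info('side')
E
python3 - <<'E'
from chk import *
t=lambda x,y:(150+x*.3-.35,105+y*.3-.35);s=lambda x,y:(225+x/6-.42,180+y/6-.42)
P=[(t(453,157),s(386,95),(173,118)),(t(562,90),s(574,163),(265,114))]
for a,b,c in P:
    print('T',plane(T,[a],.087).round(4),'S',plane(S,[b],.087).round(4),'W',plane(W,[c],.087).round(4))
    print('TS',tri([T,S],[a,b]),'\nTW',tri([T,W],[a,c]),'\nSW',tri([S,W],[b,c]),'\nTSW',tri([T,S,W],[a,b,c]))
print(W['pose'][:3,3])
iw=cv2.imread('pics/wrist1.png')[80:260,110:330];cv2.imwrite('pics/zw1.png',cv2.resize(iw,None,fx=3.3,fy=3.3,interpolation=cv2.INTER_CUBIC))
E
```

```text
T [[0.5552 0.136  0.087 ]] S [[0.5543 0.1329 0.087 ]] W [[0.5581 0.1301 0.087 ]]
TS (array([0.55553917, 0.13590254, 0.08537306]), [np.float64(1.1552965816298152e-05), np.float64(1.1552965816544119e-05)]) 
TW (array([0.5570682 , 0.13418923, 0.07319849]), [np.float64(0.001224422508587204), np.float64(0.0012244225085872467)]) 
SW (array([0.55605088, 0.13130064, 0.08677413]), [np.float64(0.002253583006146667), np.float64(0.0022535830061465854)]) 
TSW (array([0.55616137, 0.13383502, 0.08480741]), [np.float64(0.002085822412569836), np.float64(0.0018360347012444024), np.float64(0.0035067061791439046)])
T [[0.5983 0.0651 0.087 ]] S [[0.5982 0.0614 0.087 ]] W [[0.6016 0.0583 0.087 ]]
TS (array([0.59926777, 0.06459204, 0.08504622]), [np.float64(0.0005231182100287881), np.float64(0.0005231182100286408)]) 
TW (array([0.60307496, 0.05971959, 0.06343047]), [np.float64(0.0020225008109657962), np.float64(0.0020225008109657646)]) 
SW (array([0.59963043, 0.05935146, 0.08765141]), [np.float64(0.0022472692105350704), np.float64(0.002247269210534965)]) 
TSW (array([0.59977838, 0.06194245, 0.08558398]), [np.float64(0.003057440646476107), np.float64(0.0013579081756826838), np.float64(0.0040987581495102576)])
[0.59682797 0.06254396 0.38089261]
```

View pics/zw1.png

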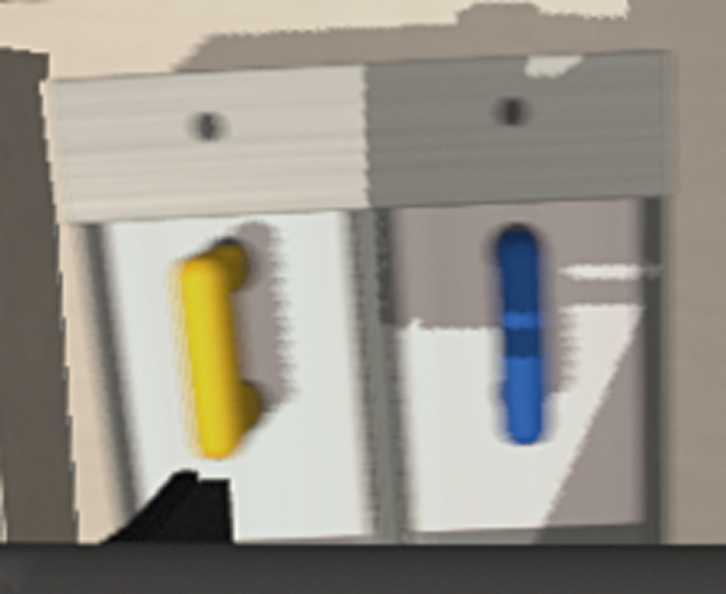

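The picture is smeared sideways, so the arm was still settling. I'll retake it standing still.

```bash
python3 -m crank '[[0,0,-0.8,-0.04,0,0,1],[0,0,0,0,0,0,1],[0,0,0,0,0,0,1]]'
python3 nav.py 0.547 0.034 0.2 -58.7
python3 - <<'E'
from h import *
import json
c=vision.camera_info('wrist');im=vision.read_camera('wrist');cv2.imwrite('pics/wrist2.png',im[:,:,::-1])
json.dump({k:(v.tolist() if hasattr(v,'tolist') else v) for k,v in c.items()},open('w1.json','w'))
iw=im[80:260,110:330,::-1];cv2.imwrite('pics/zw2.png',cv2.resize(iw,None,fx=3.3,fy=3.3,interpolation=cv2.INTER_CUBIC))
E
```

```text
time_s: 2.38
tcp_pos: [0.544, 0.036, 0.2067]
eef_rot: [-0.191, -0.679, -0.19, 0.683]
ft_force: [-0.6, 0.0, -0.8]
width: 1.002
t 2.38 tcp [0.544  0.036  0.2067] yaw -58.73 j [-0.65  0.11  0.58  1.74 -0.06  1.32 -1.09] w 1.002 F [-0.6  0.  -0.8]
shift cm tool [ 0.67  0.32 -0.16] rotvec [-0.001  0.006  0.   ]
tool axes (cols) [[-0.005, 0.519, -0.855], [-0.003, -0.855, -0.519], [-1.0, -0.0, 0.006]]
```

View pics/zw2.png

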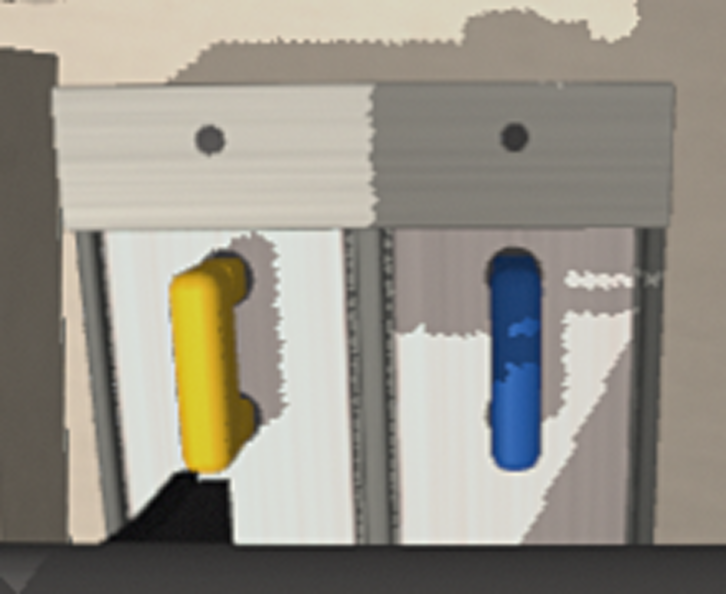

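The new picture is sharp. The blue bar is upright in the crop at about (515,360) and the screws are at (209,139) and (514,137).

```bash
python3 - <<'E'
from chk import *
t=lambda x,y:(150+x*.3-.35,105+y*.3-.35);s=lambda x,y:(225+x/6-.42,180+y/6-.42);w=lambda x,y:(110+x/3.3-.35,80+y/3.3-.35)
P={'scrL':(t(453,157),s(386,95),w(209,139)),'scrR':(t(562,90),s(574,163),w(514,137)),'brear':(t(598,128),s(520,133),w(515,262)),'bfront':(t(637,200),s(436,183),w(516,463))}
for n,(a,b,c) in P.items():
    z=.087 if n[0]=='s' else .112
    print(n,'T',plane(T,[a],z).round(4),'S',plane(S,[b],z).round(4),'W',plane(W,[c],z).round(4))
    print('TS',tri([T,S],[a,b])[0].round(4),'TW',tri([T,W],[a,c])[0].round(4),'SW',tri([S,W],[b,c])[0].round(4),'TSW',tri([T,S,W],[a,b,c])[0].round(4))
iw=cv2.imread('pics/wrist2.png')[:,:,::-1].copy()
k=big(mask(iw,(105,120,40),(130,255,255),(240,140,300,230)));r=cv2.minAreaRect(k);b=cv2.boxPoints(r);p=plane(W,b,.112);print(r,p,p.mean(0))
E
```

```text
scrL T [[0.5552 0.136  0.087 ]] S [[0.5543 0.1329 0.087 ]] W [[0.5569 0.1327 0.087 ]]
TS [0.5555 0.1359 0.0854] TW [0.5562 0.1349 0.0794] SW [0.5558 0.1335 0.0861] TSW [0.5558 0.1348 0.0851]
scrR T [[0.5983 0.0651 0.087 ]] S [[0.5982 0.0614 0.087 ]] W [[0.6009 0.0609 0.087 ]]
TS [0.5993 0.0646 0.085 ] TW [0.6014 0.0616 0.0721] SW [0.5997 0.0614 0.0866] TSW [0.5996 0.063  0.0853]
brear T [[0.5676 0.047  0.112 ]] S [[0.5682 0.0447 0.112 ]] W [[0.5742 0.0448 0.112 ]]
TS [0.5685 0.0466 0.1109] TW [0.5721 0.0431 0.0913] SW [0.5717 0.0458 0.1105] TSW [0.5705 0.046  0.1098]
bfront T [[0.5219 0.0239 0.112 ]] S [[0.5275 0.0207 0.112 ]] W [[0.5278 0.0159 0.112 ]]
TS [0.5251 0.0227 0.1107] TW [0.5242 0.017  0.0979] SW [0.5271 0.0168 0.1138] TSW [0.5257 0.0197 0.1114]
((265.9999694824219, 189.49998474121094), (13.999998092651367, 62.99999237060547), 0.0) [[0.52365301 0.02074016 0.112     ]
 [0.57195732 0.05011627 0.112     ]
 [0.57815645 0.03992678 0.112     ]
 [0.5301657  0.01001554 0.112     ]] [0.55098312 0.03019969 0.112     ]
```

The cameras agree on the bar within a few mm: centre about (0.549, 0.0315), top about 0.112–0.114 and yaw good. I'll descend partway and look at the jaws around the bar.

```bash
python3 nav.py 0.5495 0.0315 0.125 -58.7
python3 -m crank '[[3,0.65,-0.2,0,0.006,0,1],[3,0,0,0,0,0,1],[2.2,0,0,0,0,0,1],[0,0,0,0,0,0,0.3],[0,0,0,0,0,0,0.3],[0,0,0,0,0,0,0.3]]'
python3 nav.py 0.5495 0.0315 0.103 -58.7
python3 - <<'E'
from h import *
for n in('wrist','side'):
    c=vision.camera_info(n);im=vision.read_camera(n);cv2.imwrite(f'pics/{n}3.png',im[:,:,::-1])
    if n=='side':
        cv2.imwrite('pics/zs3.png',cv2.resize(im[150:280,220:360,::-1],None,fx=4.5,fy=4.5,interpolation=cv2.INTER_CUBIC))
E
```

```text
t 2.42 tcp [0.5441 0.0361 0.2068] yaw -58.72 j [-0.65  0.11  0.58  1.74 -0.06  1.32 -1.09] w 0.997 F [0.4 0.5 0.4]
shift cm tool [ 8.18  0.68 -0.27] rotvec [-0.     0.006  0.   ]
tool axes (cols) [[-0.005, 0.519, -0.855], [-0.003, -0.855, -0.519], [-1.0, -0.0, 0.006]]
time_s: 3.18
tcp_pos: [0.5494, 0.0344, 0.1255]
eef_rot: [0.191, 0.682, 0.192, -0.679]
ft_force: [-0.7, 0.1, 0.4]
width: 0.746
t 3.17 tcp [0.5494 0.0344 0.1255] yaw -58.58 j [-0.63  0.18  0.58  1.83 -0.11  1.15 -1.04] w 0.746 F [-0.7  0.1  0.4]
shift cm tool [2.25 0.25 0.16] rotvec [ 0.002 -0.005  0.001]
tool axes (cols) [[0.004, 0.521, -0.853], [0.004, -0.853, -0.521], [-1.0, -0.001, -0.005]]
```

View pics/wrist3.png

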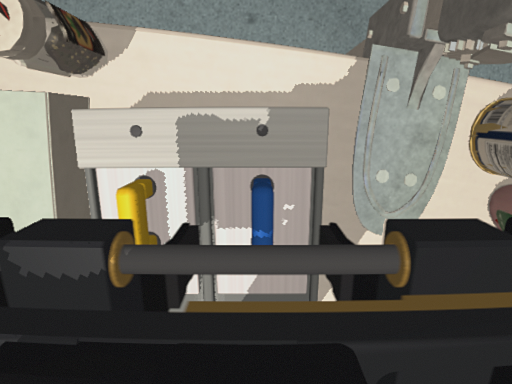

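View pics/zs3.png

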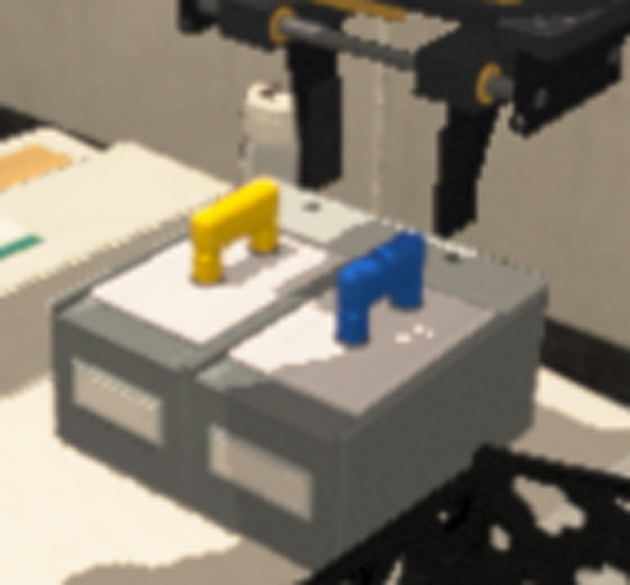

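```bash
python3 - <<'E'
from h import *
S=vision.camera_info('side');T=vision.camera_info('top')
s=telemetry.read_state();print(s['tcp_pos'],s['width'])
y=np.array([.521,-.853,0]);p=s['tcp_pos']
f=lambda P:((proj(S,P)-[220,150])*4.5).round(0)
tip=p-[0,0,.017]
print('tips inner',f([tip+y*.0325,tip-y*.0325]),'tcp',f([p]),'bar mid top',f([(0.549,.0325,.116),(0.5494,.0344,.109)]))
E
```

```text
[0.54958277 0.03431527 0.12555293] 0.6872798645108874
tips inner [[443. 279.]
 [323. 234.]] tcp [[383. 222.]] bar mid top [[383. 243.]
 [381. 255.]]
```

```bash
python3 - <<'E'
from h import *
W=vision.camera_info('wrist');s=telemetry.read_state()
y=np.array([.521,-.853,0]);zt=np.array([-.853,-.521,0]);p=s['tcp_pos'];tip=p-[0,0,.017]
for nm,P in(('tips',[tip+y*.032,tip-y*.032]),('tcp',[p]),('tips+9mm back',[tip+y*.032-zt*.0095,tip-y*.032-zt*.0095]),('bar rear/front',[(.5725,.046,.116),(.526,.018,.116)])): print(nm,proj(W,P).round(1).tolist())
im=cv2.imread('pics/side3.png');cv2.imwrite('pics/zs3b.png',cv2.resize(im[150:230,255:345],None,fx=7,fy=7,interpolation=cv2.INTER_CUBIC))
im=cv2.imread('pics/wrist3.png');cv2.imwrite('pics/zw3b.png',cv2.resize(im[160:310,150:370],None,fx=3.5,fy=3.5,interpolation=cv2.INTER_CUBIC))
E
```

```text
tips [[305.5, 223.2], [205.3, 223.2]]
tcp [[255.1, 232.6]]
tips+9mm back [[306.1, 208.9], [204.7, 208.9]]
bar rear/front [[258.5, 186.3], [257.9, 269.6]]
```

View pics/zs3b.png

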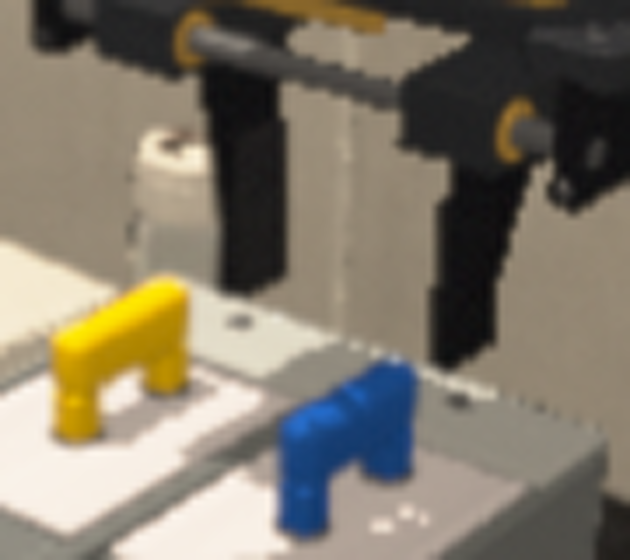

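View pics/zw3b.png

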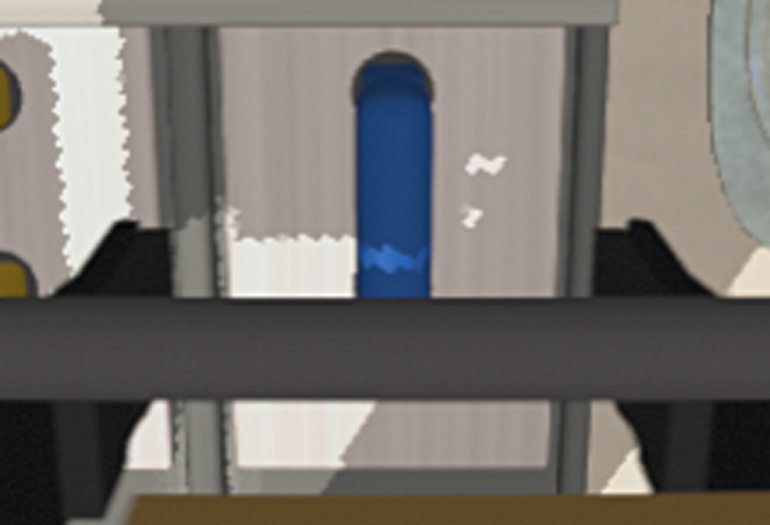

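```bash
python3 - <<'E'
from chk import *
W2=vision.camera_info('wrist')
a=[(.5558,.1348,.087),(.5996,.063,.087)]
print('old',proj(W,a),'new',proj(W2,a),W2['pose'][:3,3],W['pose'][:3,3], K(W)[0][0,0])
s=lambda x,y:(255+x/7-.4,150+y/7-.4)
w=lambda x,y:(150+x/3.5-.35,160+y/3.5-.35)
# fingertips side vs wrist
print(tri([S,W2],[s(440,362),w(597,228)]),tri([S,W2],[s(285,278),w(173,228)]))
print(proj(S,telemetry.read_state()['tcp_pos']))
E
```

```text
old [[170.39491667 121.64022012]
 [262.6646403  121.11663318]] new [[132.17961159 130.45349481]
 [257.95348732 129.90071624]] [0.60563499 0.06605202 0.29940781] [0.60181585 0.06865962 0.37983537] 315.0967120994952
(array([0.5695878 , 0.00840266, 0.13010957]), [np.float64(0.0052733251262921605), np.float64(0.005273325126292052)]) (array([0.54041733, 0.06468392, 0.13509202]), [np.float64(1.0036152923701898e-05), np.float64(1.0036152923882977e-05)])
[[305.20546869 199.29250388]]
```

The wrist view has the bar within about 2 mm of the jaw midline. The side view suggests the fingertips stand higher than stated, so I'll descend in steps and check there.

```bash
python3 -m crank '[[0.8,0.15,0,0,-0.005,0,0.5],[0.8,0,0,0,0,0,0.3],[0,0,0,0,0,0,0.3],[0,0,0,0,0,0,0.3]]'
python3 nav.py 0.5495 0.0335 0.103 -58.7
python3 - <<'E'
from h import *
im=vision.read_camera('side');cv2.imwrite('pics/zs4.png',cv2.resize(im[150:260,235:345,::-1],None,fx=5.4,fy=5.4,interpolation=cv2.INTER_CUBIC))
im=vision.read_camera('wrist');cv2.imwrite('pics/wrist4.png',im[:,:,::-1])
E
```

```text
time_s: 3.78
tcp_pos: [0.5507, 0.0329, 0.1088]
eef_rot: [0.191, 0.681, 0.192, -0.68]
ft_force: [0.1, 0.3, -0.1]
width: 0.653
t 3.77 tcp [0.5507 0.0329 0.1088] yaw -58.59 j [-0.62  0.21  0.58  1.84 -0.12  1.13 -1.02] w 0.653 F [ 0.1  0.3 -0.1]
shift cm tool [ 0.58 -0.11  0.07] rotvec [ 0.002 -0.001  0.001]
tool axes (cols) [[0.0, 0.521, -0.853], [0.001, -0.853, -0.521], [-1.0, -0.001, -0.001]]
```

View pics/zs4.png

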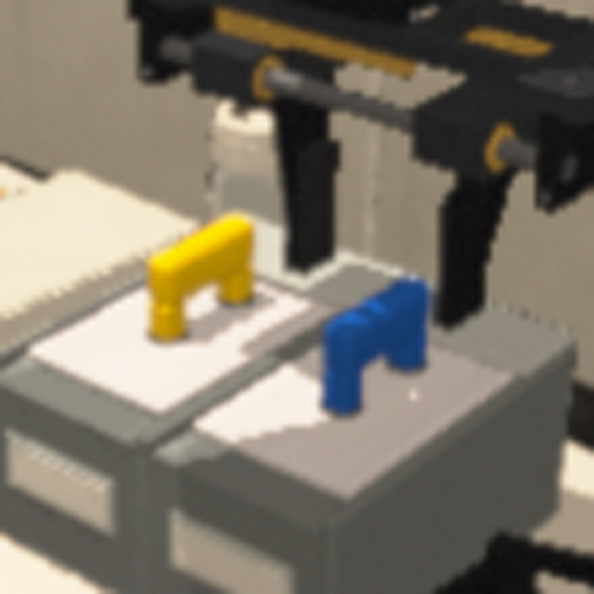

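View pics/wrist4.png

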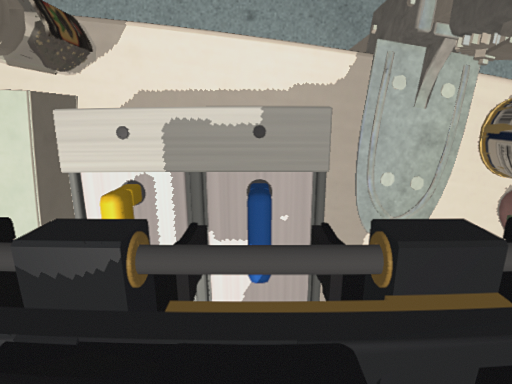

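The jaws straddle the bar, and in the side view the tips are near bar-top level, higher than the stated 17 mm would give. I'll go down in small steps watching force.

```bash
python3 -m crank '[[0.55,-0.05,0,0,0,0,0.3],[0,0,0,0,0,0,0.3]]'
python3 - <<'E'
from h import *
im=vision.read_camera('side');s=telemetry.read_state();p=s['tcp_pos'];print(p,s['width'],s['ft_force'])
y=np.array([.521,-.853,0]);S=vision.camera_info('side')
g=im[150:260,235:345,::-1];g=cv2.resize(g,None,fx=5.4,fy=5.4,interpolation=cv2.INTER_CUBIC)
h=s['width']*.0435
for dz,c in((.017,(0,0,255)),(0,(0,255,0)),(-.01,(255,255,0))):
    for q in(p+y*h-[0,0,dz],p-y*h-[0,0,dz]):
        u=(proj(S,q)[0]-[235,150]+.5)*5.4;cv2.circle(g,tuple(int(v) for v in u),4,c,1)
cv2.imwrite('pics/zs5.png',g)
E
```

```text
time_s: 4.12
tcp_pos: [0.5505, 0.0335, 0.1032]
eef_rot: [0.191, 0.681, 0.192, -0.68]
ft_force: [0.4, -0.1, 0.2]
width: 0.654
[0.55081785 0.03349342 0.10348577] 0.6483837374929178 [ 0.07823589 -0.60503476 -0.17189924]
```

View pics/zs5.png

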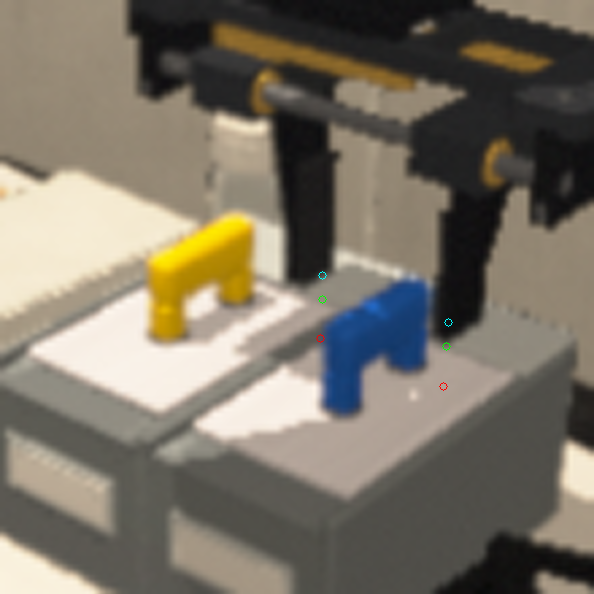

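At this height the grip works either way: stated geometry puts the tips at 0.086, and the picture puts them around 0.103. I'll go 2.5 mm lower and close.

```bash
python3 -m crank '[[0.3,0,0,0,0,0,0],[0,0,0,0,0,0,-0.4],[0,0,0,0,0,0,-1],[0,0,0,0,0,0,-1],[0,0,0,0,0,0,-1],[0,0,0,0,0,0,-1]]' 25
python3 nav.py 0.5495 0.0335 0.103 -58.7
python3 - <<'E'
from h import *
im=vision.read_camera('side');cv2.imwrite('pics/zs6.png',cv2.resize(im[150:260,235:345,::-1],None,fx=5.4,fy=5.4,interpolation=cv2.INTER_CUBIC))
im=vision.read_camera('wrist');cv2.imwrite('pics/wrist6.png',im[:,:,::-1])
E
```

```text
time_s: 4.92
tcp_pos: [0.5511, 0.0334, 0.1006]
eef_rot: [0.191, 0.682, 0.192, -0.68]
ft_force: [0.5, -1.2, -0.5]
width: 0.156
t 4.92 tcp [0.5511 0.0334 0.1006] yaw -58.59 j [-0.62  0.21  0.58  1.85 -0.13  1.11 -1.02] w 0.156 F [ 0.5 -1.2 -0.5]
shift cm tool [-0.24 -0.09  0.13] rotvec [ 0.002 -0.003  0.   ]
tool axes (cols) [[0.002, 0.521, -0.853], [0.001, -0.853, -0.521], [-1.0, -0.0, -0.003]]
```

View pics/zs6.png

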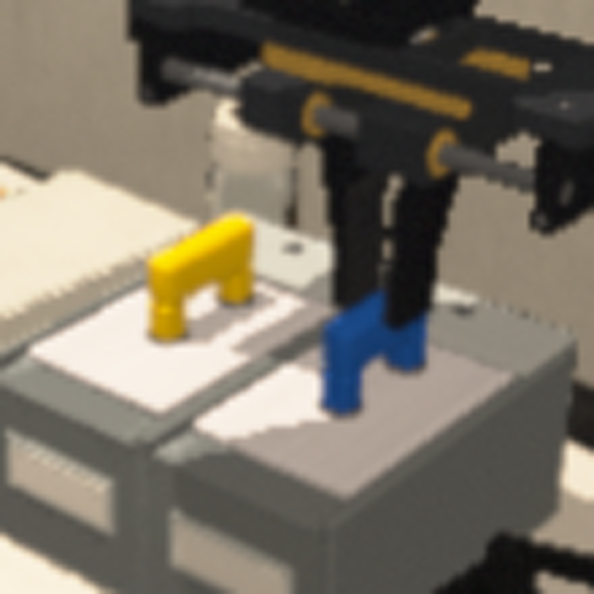

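View pics/wrist6.png

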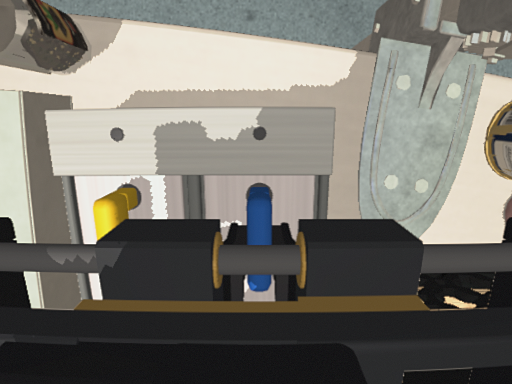

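The grip reads 13.6 mm against a 14 mm bar, with negligible side force. The pads straddle the middle of the bar. Now I'll slide forward along tool +z, which is box −x.

```bash
python3 -m crank '[[0,0,0.6,0,0,0,-1],[0,0,1,0,0,0,-1],[0,0,1,0,0,0,-1]]' 35
python3 nav.py 0.508 0.0075 0.101 -58.7
python3 -m crank '[[0,0,1,0,0,0,-1],[0,0,1,0,0,0,-1],[0,0,0.9,0,0,0,-1],[0,0,0,0,0,0,-1]]'
python3 nav.py 0.508 0.0075 0.101 -58.7
python3 - <<'E'
from h import *
im=vision.read_camera('side');cv2.imwrite('pics/zs7.png',cv2.resize(im[150:270,225:345,::-1],None,fx=5,fy=5,interpolation=cv2.INTER_CUBIC))
im=vision.read_camera('wrist');cv2.imwrite('pics/wrist7.png',im[:,:,::-1])
E
```

```text
time_s: 5.4
tcp_pos: [0.5283, 0.0198, 0.1005]
eef_rot: [0.191, 0.682, 0.192, -0.679]
ft_force: [1.4, 0.3, -0.7]
width: 0.152
t 5.4 tcp [0.5283 0.0198 0.1005] yaw -58.55 j [-0.62  0.16  0.58  1.91 -0.1   1.1  -1.02] w 0.152 F [ 1.4  0.3 -0.7]
shift cm tool [-0.06 -0.01  2.37] rotvec [ 0.003 -0.004 -0.   ]
tool axes (cols) [[0.003, 0.522, -0.853], [0.002, -0.853, -0.522], [-1.0, 0.0, -0.004]]
time_s: 5.9
tcp_pos: [0.5003, 0.0026, 0.1005]
eef_rot: [0.191, 0.682, 0.192, -0.68]
ft_force: [0.2, -0.8, -0.5]
width: 0.153
t 5.9 tcp [0.5003 0.0026 0.1005] yaw -58.62 j [-0.62  0.09  0.6   1.97 -0.06  1.09 -1.02] w 0.153 F [ 0.2 -0.8 -0.5]
shift cm tool [-0.04 -0.02 -0.91] rotvec [ 0.001 -0.003  0.001]
tool axes (cols) [[0.002, 0.521, -0.854], [0.003, -0.854, -0.521], [-1.0, -0.001, -0.003]]
```

View pics/zs7.png

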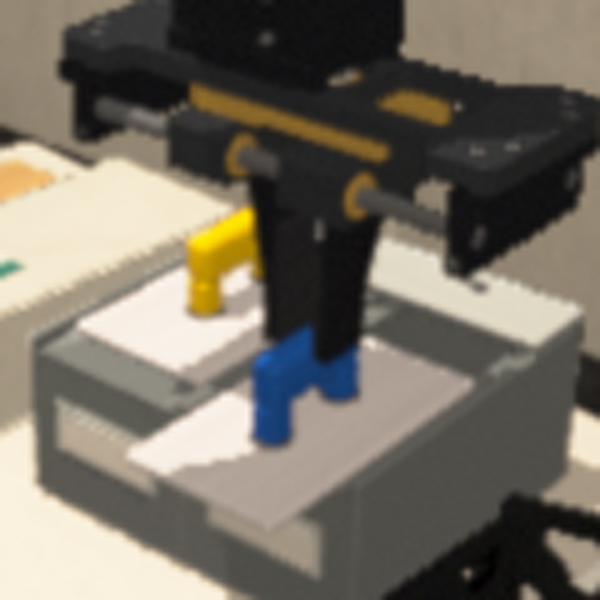

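View pics/wrist7.png

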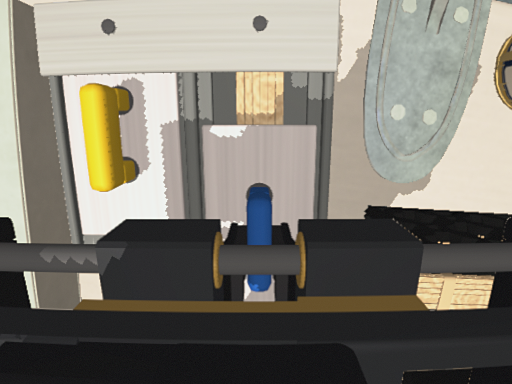

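The cover has slid 59 mm. The well shows between the lip edge (y≈72) and the plate edge (y≈125), and the yellow cover is unmoved. Now I'll lift straight up.

```bash
python3 -m crank '[[-0.5,0,0,0,0,0,-1],[-1,0,0,0,0,0,-1],[-1.5,0,0,0,0,0,-1],[-2,0,0,0,0,0,-1],[-2,0,0,0,0,0,-1],[-1.5,0,0,0,0,0,-1],[0,0,0,0,0,0,-1]]' 40
python3 nav.py 0.4307 0.3429 0.19 -61.3
python3 - <<'E'
from h import *
im=vision.read_camera('side');cv2.imwrite('pics/zs8.png',cv2.resize(im[120:270,200:360,::-1],None,fx=4,fy=4,interpolation=cv2.INTER_CUBIC))
im=vision.read_camera('wrist');cv2.imwrite('pics/wrist8.png',im[:,:,::-1])
E
```

```text
time_s: 6.88
tcp_pos: [0.5019, 0.0033, 0.1919]
eef_rot: [0.191, 0.682, 0.192, -0.679]
ft_force: [-0.5, 0.5, -2.6]
width: 0.157
t 6.88 tcp [0.5019 0.0033 0.1919] yaw -58.56 j [-0.64 -0.    0.59  1.86 -0.    1.28 -1.08] w 0.157 F [-0.5  0.5 -2.6]
shift cm tool [  0.23 -32.68 -11.64] rotvec [ 0.048 -0.005 -0.   ]
tool axes (cols) [[0.004, 0.522, -0.853], [0.002, -0.853, -0.522], [-1.0, 0.001, -0.005]]
```

View pics/zs8.png

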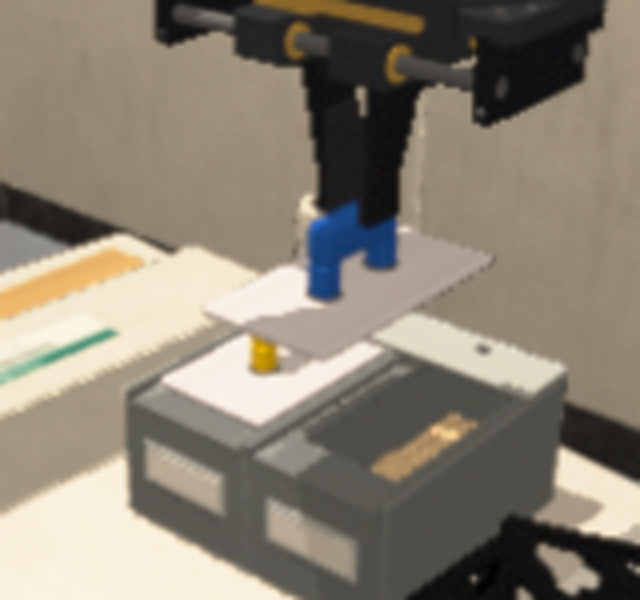

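View pics/wrist8.png

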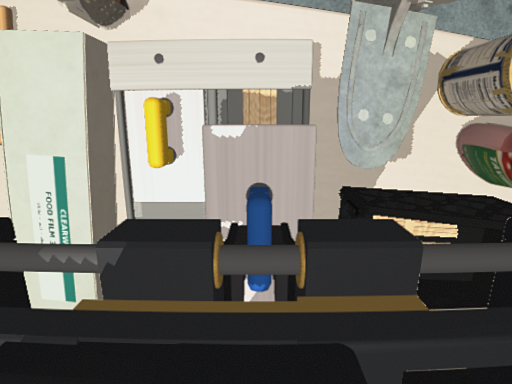

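The cover hangs level and the compartment is open. Now I'll carry it across to above the board at this height, about 50 mm above the yellow handle.

```bash
python3 -m crank '[[0,-2.4,-0.9,0.024,0,0,-1],[0,-3.8,-1.3,0.024,0,0,-1],[0,-4.7,-1.6,0,0,0,-1],[0,-4.7,-1.6,0,0,0,-1],[0,-4.7,-1.6,0,0,0,-1],[0,-4.7,-1.6,0,0,0,-1],[0,-3.6,-1.3,0,0,0,-1],[0,-2,-0.7,0,0,0,-1]]'
python3 nav.py 0.4307 0.3429 0.12 -61.3
```

```text
time_s: 7.98
tcp_pos: [0.4407, 0.3269, 0.1812]
eef_rot: [-0.174, -0.682, -0.171, 0.69]
ft_force: [0.6, -0.6, -2.5]
width: 0.147
t 7.97 tcp [0.4407 0.3269 0.1812] yaw -61.82 j [-0.95  0.13  0.29  1.75 -0.04  1.28 -1.73] w 0.147 F [ 0.6 -0.6 -2.5]
shift cm tool [ 6.11 -1.89  0.06] rotvec [-0.009  0.012 -0.001]
tool axes (cols) [[-0.01, 0.472, -0.881], [-0.007, -0.881, -0.472], [-1.0, 0.001, 0.012]]
```

```bash
python3 -m crank '[[1.5,-1.9,0.1,0,0.012,0,-1],[1.5,0,0,0,0,0,-1],[0,0,0,0,0,0,-1],[0,0,0,0,0,0,-1]]'
python3 nav.py 0.4307 0.3429 0.12 -61.3
python3 - <<'E'
from h import *
import json
c=vision.camera_info('wrist');im=vision.read_camera('wrist');cv2.imwrite('pics/wrist9.png',im[:,:,::-1])
json.dump({k:(v.tolist() if hasattr(v,'tolist') else v) for k,v in c.items()},open('w1.json','w'))
im=vision.read_camera('top');cv2.imwrite('pics/zt9.png',cv2.resize(im[130:290,130:340,::-1],None,fx=3.7,fy=3.7,interpolation=cv2.INTER_CUBIC))
im=vision.read_camera('side');cv2.imwrite('pics/side9.png',im[:,:,::-1])
E
```

```text
time_s: 8.48
tcp_pos: [0.4316, 0.3404, 0.1481]
eef_rot: [-0.173, -0.685, -0.169, 0.687]
ft_force: [0.5, 0.3, -1.4]
width: 0.152
t 8.47 tcp [0.4316 0.3404 0.1481] yaw -61.95 j [-0.97  0.15  0.28  1.79 -0.04  1.21 -1.76] w 0.152 F [ 0.5  0.3 -1.4]
shift cm tool [ 2.81 -0.28 -0.05] rotvec [-0.011  0.003 -0.005]
tool axes (cols) [[-0.001, 0.47, -0.883], [-0.006, -0.883, -0.47], [-1.0, 0.005, 0.003]]
```

View pics/wrist9.png

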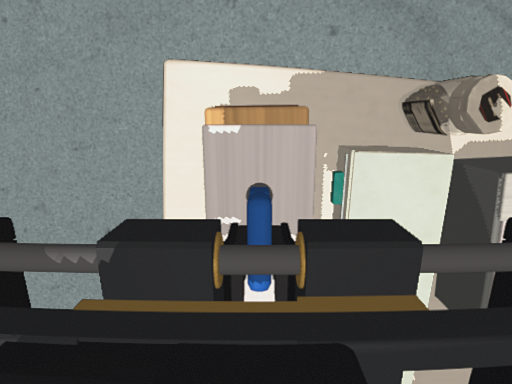

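View pics/zt9.png

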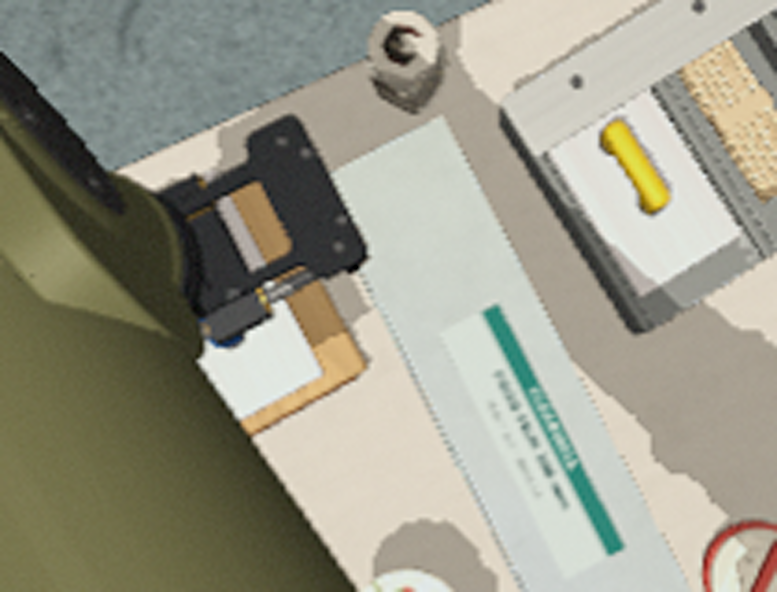

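View pics/side9.png

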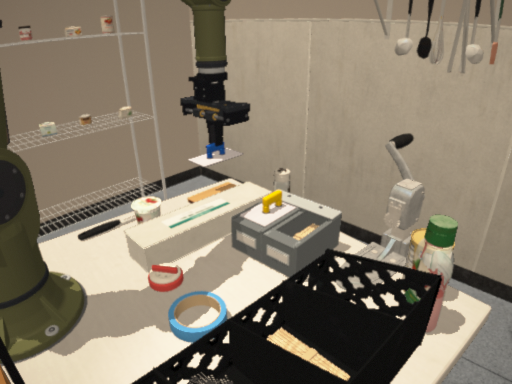

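```bash
python3 - <<'E'
from chk import *
b=plane(W,[(204.5,106),(308.5,105.5)],.015);print('board back corners',b.round(4),np.hypot(*(b[1]-b[0])[:2]))
# also side edges visible
ux=np.array([np.cos(np.radians(28.7)),np.sin(np.radians(28.7)),0])
print('board centre from wrist',(b.mean(0)-.075*ux).round(4))
p=plane(W,[(203,125),(316,125)],.1275);d=p[0]-p[1];print('plate rear',p.round(4),np.hypot(*d[:2]),'heading',np.degrees(np.arctan2(d[1],d[0]))-90)
h=np.radians(np.degrees(np.arctan2(d[1],d[0]))-90);print('plate centre',p.mean(0)-.065*np.array([np.cos(h),np.sin(h),0]))
d=b[0]-b[1];print('board heading',np.degrees(np.arctan2(d[1],d[0]))-90)
E
```

```text
board back corners [[0.4759 0.4184 0.015 ]
 [0.5224 0.3323 0.015 ]] 0.09786378113776467
board centre from wrist [0.4333 0.3394 0.015 ]
plate rear [[0.4708 0.3968 0.1275]
 [0.5029 0.3366 0.1275]] 0.0681751110314127 heading 28.082896075673375
plate centre [0.42950613 0.3360815  0.1275    ]
board heading 28.353294002177805
```

The wrist view gives the board centre about (0.004, 0.003) m beyond the plate centre, and the top view agrees within a few mm. The headings match at 28°. My target TCP is (0.434, 0.3445), and I'll lower in stages.

```bash
python3 nav.py 0.434 0.3445 0.055 -61.8
python3 -m crank '[[2.5,-0.25,-0.4,0,0,0,-1],[2.5,0,0,0,0,0,-1],[2.5,0,0,0,0,0,-1],[1.2,0,0,0,0,0,-1],[0,0,0,0,0,0,-1]]'
python3 nav.py 0.434 0.3445 0.042 -61.8
```

```text
t 8.62 tcp [0.4315 0.3409 0.1485] yaw -61.93 j [-0.97  0.15  0.28  1.79 -0.04  1.21 -1.76] w 0.151 F [-0.1 -0.1 -2.1]
shift cm tool [ 9.34 -0.25 -0.42] rotvec [-0.002  0.003 -0.005]
tool axes (cols) [[-0.0, 0.471, -0.882], [-0.005, -0.882, -0.471], [-1.0, 0.005, 0.003]]
time_s: 9.25
tcp_pos: [0.4376, 0.3454, 0.0632]
eef_rot: [0.171, 0.688, 0.17, -0.684]
ft_force: [0.1, 0.4, -2.5]
width: 0.148
t 9.25 tcp [0.4376 0.3454 0.0632] yaw -62.08 j [-0.96  0.25  0.27  1.87 -0.07  1.03 -1.74] w 0.148 F [ 0.1  0.4 -2.5]
shift cm tool [ 2.12 -0.09  0.37] rotvec [-0.005 -0.005 -0.002]
tool axes (cols) [[0.005, 0.468, -0.884], [0.0, -0.884, -0.468], [-1.0, 0.002, -0.005]]
```

```bash
python3 -m crank '[[0.8,-0.1,0.37,0,-0.005,0,-1],[0.6,0,0,0,0,0,-1],[0,0,0,0,0,0,-1]]'
python3 nav.py 0.434 0.3445 0.041 -61.8
python3 - <<'E'
from h import *
im=vision.read_camera('wrist');cv2.imwrite('pics/wrist10.png',im[:,:,::-1])
im=vision.read_camera('side');cv2.imwrite('pics/zs10.png',cv2.resize(im[110:230,140:300,::-1],None,fx=4,fy=4,interpolation=cv2.INTER_CUBIC))
E
```

```text
time_s: 9.62
tcp_pos: [0.435, 0.3456, 0.0506]
eef_rot: [0.171, 0.687, 0.17, -0.685]
ft_force: [-0.3, 0.0, -2.0]
width: 0.146
t 9.62 tcp [0.435  0.3456 0.0506] yaw -62.09 j [-0.96  0.26  0.27  1.88 -0.08  1.01 -1.74] w 0.146 F [-0.3  0.  -2. ]
shift cm tool [0.96 0.05 0.14] rotvec [-0.005 -0.003 -0.001]
tool axes (cols) [[0.003, 0.468, -0.884], [0.0, -0.884, -0.468], [-1.0, 0.001, -0.003]]
```

View pics/wrist10.png

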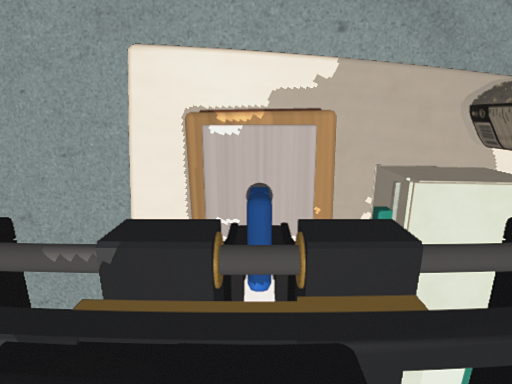

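View pics/zs10.png

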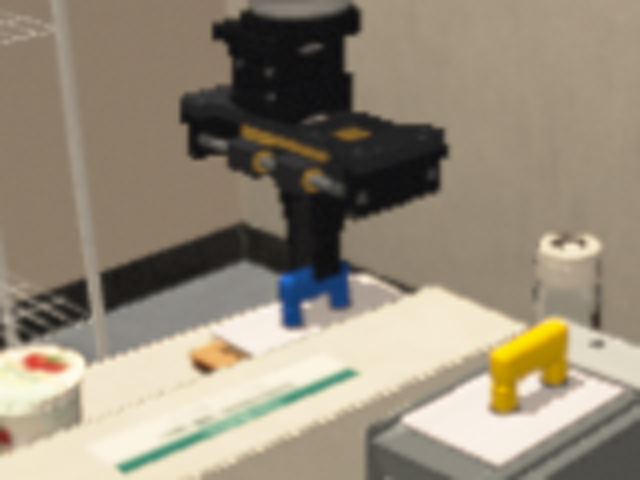

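The plate is centred over the board: side margins are 16 and 20 px, and the rear margin is about 9 mm of the expected 10. I'll lower the last 9–10 mm slowly.

```bash
python3 -m crank '[[0.4,0.1,0.05,0,0,0,-1],[0.3,0,0,0,0,0,-1],[0.1,0,0,0,0,0,-1],[0,0,0,0,0,0,-1]]'
python3 nav.py 0.434 0.3445 0.041 -61.8
python3 -m crank '[[0.15,0,0,0,0,0,-1],[0,0,0,0,0,0,-1]]'
python3 nav.py 0.434 0.3445 0.041 -61.8
```

```text
time_s: 10.22
tcp_pos: [0.4356, 0.3449, 0.0428]
eef_rot: [0.17, 0.688, 0.171, -0.685]
ft_force: [0.0, -0.1, -1.9]
width: 0.152
t 10.22 tcp [0.4356 0.3449 0.0428] yaw -62.09 j [-0.95  0.27  0.27  1.89 -0.08  0.99 -1.74] w 0.152 F [ 0.  -0.1 -1.9]
shift cm tool [ 0.18 -0.04  0.16] rotvec [-0.005 -0.004 -0.001]
tool axes (cols) [[0.004, 0.468, -0.884], [0.001, -0.884, -0.468], [-1.0, 0.001, -0.004]]
time_s: 10.48
tcp_pos: [0.4356, 0.3449, 0.0413]
eef_rot: [0.17, 0.688, 0.171, -0.685]
ft_force: [0.3, -0.2, -2.2]
width: 0.15
t 10.47 tcp [0.4356 0.3449 0.0413] yaw -62.09 j [-0.95  0.27  0.27  1.89 -0.08  0.99 -1.73] w 0.15 F [ 0.3 -0.2 -2.2]
shift cm tool [ 0.03 -0.04  0.16] rotvec [-0.005 -0.005 -0.001]
tool axes (cols) [[0.004, 0.468, -0.884], [0.001, -0.884, -0.468], [-1.0, 0.001, -0.005]]
```

```bash
for i in 1; do python3 -m crank '[[0.1,0,0,0,0,0,-1],[0,0,0,0,0,0,-1]]'; done
python3 -m crank '[[0.1,0,0,0,0,0,-1],[0,0,0,0,0,0,-1]]'
```

```text
time_s: 10.72
tcp_pos: [0.4358, 0.3451, 0.0406]
eef_rot: [0.17, 0.688, 0.171, -0.684]
ft_force: [-0.2, -0.2, -1.0]
width: 0.151
time_s: 10.98
tcp_pos: [0.4359, 0.3452, 0.0406]
eef_rot: [0.17, 0.688, 0.171, -0.684]
ft_force: [-0.2, 0.3, -1.9]
width: 0.151
```

```bash
python3 -m crank '[[0.2,0,0,0,0,0,-1],[0,0,0,0,0,0,-1]]'
python3 - <<'E'
from h import *
im=vision.read_camera('wrist');cv2.imwrite('pics/wrist11.png',im[:,:,::-1]);print(telemetry.read_state()['ft_force'])
E
```

```text
time_s: 11.22
tcp_pos: [0.4362, 0.3455, 0.0407]
eef_rot: [0.17, 0.688, 0.171, -0.684]
ft_force: [-0.8, -0.6, -2.8]
width: 0.151
[ 0.02953267 -0.16780565 -1.85735889]
```

View pics/wrist11.png

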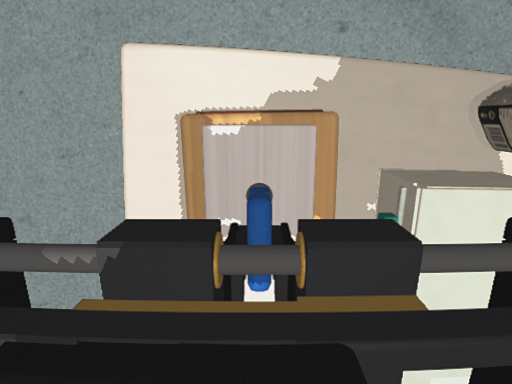

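Downward travel stalls at z=0.0406, the height predicted for contact. Margins are 19 and 21 px. Releasing.

```bash
python3 -m crank '[[0,0,0,0,0,0,-0.5],[0,0,0,0,0,0,-0.2],[0,0,0,0,0,0,0],[0,0,0,0,0,0,0],[0,0,0,0,0,0,0]]' 10
python3 -m crank '[[-1,0,0,0,0,0,0],[-2,0,0,0,0,0,0],[-3,0,0,0,0,0,0],[-4,0,0,0,0,0,0],[-4,0,0,0,0,0,0],[0,0,0,0,0,0,0],[0,0,0,0,0,0,0]]'
python3 - <<'E'
from h import *
import json
c=vision.camera_info('wrist');im=vision.read_camera('wrist');cv2.imwrite('pics/wrist12.png',im[:,:,::-1])
json.dump({k:(v.tolist() if hasattr(v,'tolist') else v) for k,v in c.items()},open('w1.json','w'))
im=vision.read_camera('side');cv2.imwrite('pics/zs12.png',cv2.resize(im[110:270,160:360,::-1],None,fx=3.7,fy=3.7,interpolation=cv2.INTER_CUBIC))
print(telemetry.read_state()['ft_force'])
E
```

```text
time_s: 11.9
tcp_pos: [0.4367, 0.3458, 0.0402]
eef_rot: [0.17, 0.688, 0.171, -0.684]
ft_force: [-0.2, 0.0, -0.1]
width: 0.492
time_s: 12.78
tcp_pos: [0.4361, 0.3452, 0.188]
eef_rot: [0.169, 0.689, 0.171, -0.683]
ft_force: [0.5, -0.7, 0.2]
width: 0.502
[-1.05846002 -0.08218889 -0.1812528 ]
```

View pics/wrist12.png

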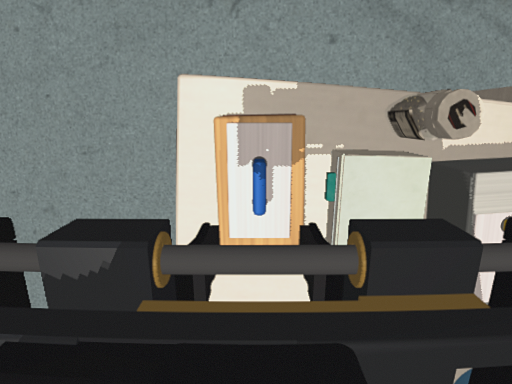

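View pics/zs12.png

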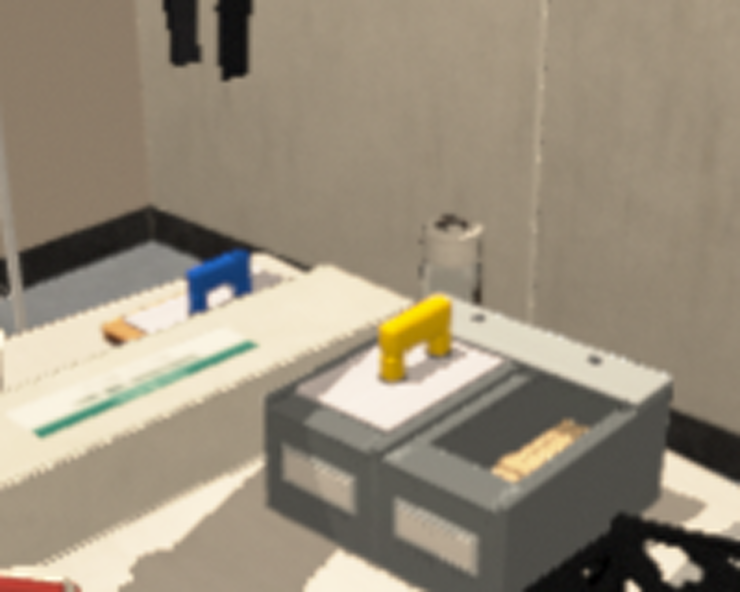

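The cover lies flat, handle up. Plate spans (226–292, 124–239) and board (216–304, 116–245), with their centres about 1 px apart. The yellow cover looks untouched. I'll do a quick numeric check, then hand in.

```bash
python3 - <<'E'
from chk import *
pl=plane(W,[(227,124),(291,124),(289,239),(228,238)],.020);bo=plane(W,[(216,116),(304,116),(301,245),(219,244)],.015)
print('plate-board centre mm',((pl.mean(0)-bo.mean(0))*1000).round(1),'sizes',[round(float(np.linalg.norm(q[1]-q[0])),3) for q in(pl,bo)],[round(float(np.linalg.norm(q[3]-q[0])),3) for q in(pl,bo)])
im=vision.read_camera('side');k=big(mask(im,(20,150,80),(32,255,255),(225,170,340,250)));M=cv2.moments(k);print('yellow side now',M['m10']/M['m00'],M['m01']/M['m00'],'was 271.74 199.78')
E
python3 -c "
from workcell import job;print(job.sign_off())"
```

```text
plate-board centre mm [-0.2  1.5  5. ] sizes [0.068, 0.094] [0.129, 0.146]
yellow side now 271.5758226037196 199.77896995708156 was 271.74 199.78
the job is handed in; nothing more can be done
None
```

The stirrer compartment is open and the blue-handled cover is on the wooden board, flat with the handle up. I slid it about 59 mm out from under the lip, lifted it level and carried it over. I lowered it in the fingers until it stopped at the predicted contact height (TCP z 0.0406 m), then let go, withdrew and handed in at about 13 s on the clock (limit 42 s).

**Last checks:**
- The cover's middle is about 1.5 mm from the board's middle, measured in the wrist view.
- The yellow handle is within 0.2 px of where it started in the side view, so that cover did not move.
- The gripper is about 150 mm above the cover, and the force readings are at noise level.

**What disagreed:**
- **Camera estimates:** the handle position differed by up to about 10 mm between the top and wrist cameras. The first wrist picture was blurred by motion; a sharp retake left a few mm. I centred the jaws using the wrist view.
- **Fingertips:** in the side view they looked about 17 mm higher than the stated geometry. I gripped at a height safe either way, and the grip held.
- **Touchdown:** the wrist force showed no clear rise at contact. I judged it from the arm stopping at the expected height.

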